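Move the lantern to the other folding display hook

ROBOT

A 6-joint arm with a two-finger parallel gripper is mounted at the origin on the work surface. World frame = base frame: x ahead of the robot, y to its left, z up, the work surface at z = 0. Lengths are in m, angles in rad, forces in N, time in s.
With the tool pointing down it reaches from about 0.2 to 0.875 m from the base axis. Payload 3.4 kg.
Tool frame: the origin (TCP) lies where the fingers leave the gripper's body, on its centre line; the fingertips stand 97 mm ahead of it and the grasp point (between the pads) lies 78 mm ahead of it (bot.pinch_z is the distance from the TCP to the grasp point, in m); z points along the fingers, y is the line along which they close (so a half turn about z gives the same grasp; the last joint's range is limited). The gripper opens to 94 mm and grips with 3 to 60 N. Pads are 16 mm wide; open, the fingers measure 119 mm over their backs; the gripper's body (75 mm by 177 mm) begins 78 mm behind the grasp point.
Start: joints at [-1.426, 0.276, 1.505, -0, 1.361, -0.121], TCP at [0.151, -0.555, 0.303] pointing down, gripper open.
Joint ranges: [-2.89, 2.89], [-0.75, 2.08], [0.22, 2.7], [-1.18, 4.32], [0.11, 2.71], [-2.7, 2.7]. Speed limits (rad/s): [2.57, 2.57, 3.14, 3.14, 3.14, 3.14].

INTERFACE

Orientations are given as a unit quaternion [x, y, z, w].
In Python, from workcell import status, viewer, bot, spotter gives the robot as it stands.
- The arm moves only by the shell command python3 -m pendant 'ROWS'. ROWS is JSON, one flat list of numbers, 7 for each row, row after row: the shift along the tool's x, y, z in m, then the turn, a rotation vector about the tool's x, y, z in rad, then the gripper command: -1 is shut, 1 is fully open, values between are in proportion. In form: [tx, ty, tz, wx, wy, wz, jaw, tx, ty, tz, wx, wy, wz, jaw, ...]. A call has 1 to 12 rows; each row shifts and turns the commanded pose from where the row before left it, along the tool's axes as they then stand; what a row does not reach is not made up. A row lasts 1/12 s, in which the tool goes at most 41.7 mm and 7.16 degrees, less where a joint would pass 70% of its speed; a pose out of reach is approached as far as the arm can. A call with a gripper value outside its range is refused whole. The fingers move at their own pace and stop on an object; the grip force is fixed at half the most. Time passes only in rows, so rows that do not move let the fingers close. It gives the time, the measured TCP pose, the force, the opening and the grip force at its end, in the units of the state.
- status.get_obs(): the state, without advancing time (a new reading comes with each control period).
- viewer.snapshot(name): name is "side" or "top"; returns (picture, depth): 420x560x3 uint8, blue, green, red; 420x560 float32, m along the optical axis (not along the pixel's ray), 0 where there is no reading.
- viewer.camera_params(name): a dict with "fx", "fy", "cx", "cy" (pixels), "position" and "attitude" of the camera in the world. Camera axes: x right, y down, z forward; pixel columns grow to the right and rows downward; lengths in m; the calibration is good to about 2 mm. A picture is of the moment at which its call begins. camera_params takes no time and is no camera call.
- bot.hand_in(): hands the job in; it is judged then, once.
Trained networks look in the newest picture that a camera, given by its name, has taken for a name from the list of things; names that differ only in an ending like _2 or _b are one class to them, and where a whole thing is asked for, a point or a joint stands for the part that bears it (a point fixed in the world has none). Each returns a list of dicts, best first, with "p" (0 to 1); they miss things now and then, are a little off and sometimes report something else, mostly with a low value. They report only what shows in the picture. A call takes as long as a camera call. They do not tell look-alikes from the thing itself.
- spotter.regions_of(thing, camera): "region" (420x560 bool, what is visible of it) and "xy" ([column, row] in pixels, amid what is visible of it).
The state is a dict: "t": time; "joint_pos": joint angles; "qd": joint speeds; "joint_efforts": joint torques, N m; "ee_pos": TCP position; "eef_rot": TCP orientation; "wrist_force": force on the tool from outside, world axes, zero at the start; "torque": the same for the moment, N m; "opening": finger opening in m; "grip_force": force on a finger pad.
Only numpy, scipy, OpenCV 4.12 (cv2) and the standard library are available. Lean on these libraries where they do the work, as an engineer would, in place of code of your own. Each camera call takes 0.05 s, during which the arm holds its last target. There are 200 camera calls.

TASK

The silver lantern has to be shown on the other wire display stand: fold that stand's empty hook down until it is fully open, then hang the lantern on it by its handle, between collar and ball, and let go. Then fold the hook that you emptied up flat beside its own grid. Keep the lantern upright all the time and do not disturb the other goods on the table.

Things in the scene. Friction and masses are not known exactly. Their poses are not given: they have to be found in the camera images.
- stand_a: Display stand a: dark wooden foot 160 x 160 x 18 mm, and on its centre line an upright see-through grid of 6 mm silver wires, 160 mm wide, top 488 mm above the table. Fixed. Origin: under the foot's centre, in the plane of the grid's front; x points through the grid away from the hook's side, y along the grid, z up. Hook a is hinged to it.
- hinge_a (a point): Hinge of hook a, fixed to stand a: 210 mm above the table, 24 mm in front of the grid's front, on its centre line. Axes as the stand's: x through the grid, y along the hinge pin, z up. A gripper pointing straight down fouls the grid when it holds the ball of the folded hook; leaning it back from the grid by about 35 degrees clears it.
- ball_a (a point): Centre of the 22 mm red ball on the free end of hook a, 105 mm from the hinge; the ball swivels freely about y, so it can be pinched along y and led round. The hook is a 10 mm steel rod with an 18 mm collar 26 to 30 mm from the hinge. Axes move with the hook: z along the rod from hinge to ball, y along the hinge pin; when the hook is down, x points up.
- hook_a (a joint): Angle of hook a: 0 = folded up, rod upright beside the grid, ball above the hinge; 1.57 = down against its stop, rod level, pointing away from the grid (to the stand's -x). Light friction hinge (0.025 N m): stays where it is left near upright, drops open by its weight beyond about 0.6 rad. Carries the lantern at the start (1.57).
- stand_b: Display stand b: dark wooden foot 160 x 160 x 18 mm, and on its centre line an upright see-through grid of 6 mm silver wires, 160 mm wide, top 488 mm above the table. Fixed. Origin: under the foot's centre, in the plane of the grid's front; x points through the grid away from the hook's side, y along the grid, z up. Hook b is hinged to it.
- hinge_b (a point): Hinge of hook b, fixed to stand b: 210 mm above the table, 24 mm in front of the grid's front, on its centre line. Axes as the stand's: x through the grid, y along the hinge pin, z up. A gripper pointing straight down fouls the grid when it holds the ball of the folded hook; leaning it back from the grid by about 35 degrees clears it.
- ball_b (a point): Centre of the 22 mm red ball on the free end of hook b, 105 mm from the hinge; the ball swivels freely about y, so it can be pinched along y and led round. The hook is a 10 mm steel rod with an 18 mm collar 26 to 30 mm from the hinge. Axes move with the hook: z along the rod from hinge to ball, y along the hinge pin; when the hook is down, x points up.
- hook_b (a joint): Angle of hook b: 0 = folded up, rod upright beside the grid, ball above the hinge; 1.57 = down against its stop, rod level, pointing away from the grid (to the stand's -x). Light friction hinge (0.025 N m): stays where it is left near upright, drops open by its weight beyond about 0.6 rad. Empty and folded up at the start (0 to 0.15).
- lantern_center (a point): Half-way up the lantern (82 mm above its underside), on its axis, z up. Silver lantern with amber glass, 165 mm tall, 74 mm across, about 0.3 kg. Above its conical roof (top at 98 mm) stands a rigid square handle. It starts hanging by it on hook a, between collar and ball, its y axis along the stand's y within about 0.1 rad.
- lantern_handle (a point): Middle of the underside of the handle's top bar (157 mm above the lantern's underside), which rests on the rod; axes as the lantern's, y along the bar. Two flat uprights, 10 mm wide in x, 52 mm over their outer faces (a good place to pinch), 36 mm apart inside; bar 8 mm thick; the window is 59 mm high. Must rise 10 mm to pass over the ball.
- tower: Bystander: slim silver spice tower, 190 mm tall, 60 mm across, between the two stands; origin at the centre of its underside. Not to be disturbed.
- giftbox: Bystander: white gift box lying flat, 90 x 130 x 36 mm; origin at the centre of its underside. Not to be disturbed.
- cup: Bystander: silver cup, 68 mm across, 60 mm tall; origin at the centre of its underside. Not to be disturbed.
- bluebox: Bystander: blue box, 140 x 100 x 60 mm; origin at the centre of its underside. Not to be disturbed.
- candlestick: Bystander: silver candlestick, 68 mm foot, 150 mm tall; origin at the centre of its underside. Not to be disturbed.
- greenbox: Bystander: green carton standing upright, 70 x 70 x 170 mm; origin at the centre of its underside. Not to be disturbed.
Things that resemble listed ones, but are neither listed nor needed, are in the scene too. What is shaped like the part that bears lantern_center but brown is not meant.

How it is judged:
By the outcome, as a careful person would: the job done as asked, in the order asked, and still so for the second after the job is handed in, with the robot touching nothing.
It also fails if it takes over 72 s, if anything falls off the work surface, if the arm or the gripper's body presses on something with over 40 N, if the wrist force passes 120 N, or if a joint passes its speed limit or range.

## Working session

There is one attempt and no reset: what is moved stays moved. The work goes in short steps, Python scripts to look and compute and a shell command to move; the robot and the scene stay as the last step left them, time stands still between calls to the robot, and variables do not carry over. Pictures are saved under pics/ and viewed, at most 10 in all, crops included, and the job is handed in when it is done.

```bash
mkdir -p pics; ls; python3 - <<'E'
from workcell import status, viewer, bot, spotter
import cv2,numpy as np
o=status.get_obs(); print({k:np.round(v,3).tolist() for k,v in o.items()}, bot.pinch_z)
for n in ("side","top"):
    p,d=viewer.snapshot(n); cv2.imwrite(f"pics/{n}0.png",p); np.save(f"{n}0.npy",d)
    c=viewer.camera_params(n); print(n,c)
    for th in ("stand_a","lantern_center","ball_a","hook_a","tower"):
        for r in spotter.regions_of(th,n):
            m=r["region"]; print(th,round(r["p"],2),np.round(r["xy"]),m.sum(),np.round(np.median(d[m]),3))
E
```

```text
pics
{'t': 0.0, 'joint_pos': [-1.426, 0.277, 1.506, 0.0, 1.361, -0.121], 'qd': [0.001, 0.0, 0.0, 0.001, 0.0, -0.0], 'joint_efforts': [-0.004, -40.46, -23.723, 0.07, 0.035, -0.0], 'ee_pos': [0.151, -0.554, 0.302], 'eef_rot': [0.991, 0.132, -0.0, -0.001], 'wrist_force': [-0.369, -0.88, 0.208], 'torque': [-0.034, 0.012, 0.018], 'grip_force': 0.0, 'opening': 0.094} 0.0784
side {'fx': 397.52092677833605, 'fy': 397.52092677833605, 'cx': 272.44555996617964, 'cy': 204.28370292988825, 'position': array([ 0.47481254, -0.69103586,  0.96611134]), 'attitude': array([ 0.93675465, -0.04131213,  0.02557556, -0.34659764])}
stand_a 0.82 [340. 281.] 5450 1.0
stand_a 0.72 [306. 179.] 3240 1.24
lantern_center 0.94 [274. 330.] 1182 0.909
lantern_center 0.94 [348. 224.] 250 1.121
lantern_center 0.92 [233. 346.] 1249 0.886
lantern_center 0.61 [297. 276.] 1122 0.946
ball_a 0.81 [301. 252.] 215 0.894
ball_a 0.73 [297. 125.] 121 1.074
hook_a 0.55 [294. 258.] 226 0.894
hook_a 0.5 [225. 248.] 1382 1.114
tower 0.64 [298. 223.] 608 1.118
top {'fx': 482.2193847479988, 'fy': 482.2193847479988, 'cx': 284.46257451236073, 'cy': 196.6847750955229, 'position': array([ 0.42379367, -0.00399693,  1.76760382]), 'attitude': array([ 0.7127385 , -0.70058787,  0.02620633, -0.02221906])}
stand_a 0.84 [237. 159.] 2129 1.756
stand_a 0.76 [345. 154.] 2294 1.758
lantern_center 0.79 [286. 135.] 351 1.699
lantern_center 0.66 [336. 248.] 278 1.748
lantern_center 0.57 [368. 201.] 410 1.686
lantern_center 0.56 [375. 229.] 419 1.679
lantern_center 0.55 [342. 181.] 328 1.632
ball_a 0.63 [346. 173.] 177 1.564
ball_a 0.18 [238. 158.] 2294 1.756
hook_a 0.65 [347. 172.] 127 1.562
hook_a 0.58 [231. 159.] 41 1.456
tower 0.49 [280. 174.] 236 1.681
```

View pics/side0.png

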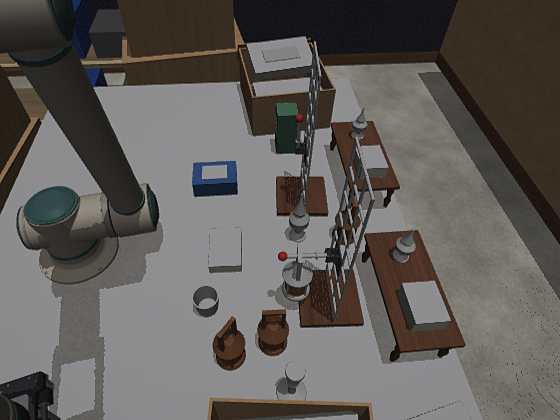

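View pics/top0.png

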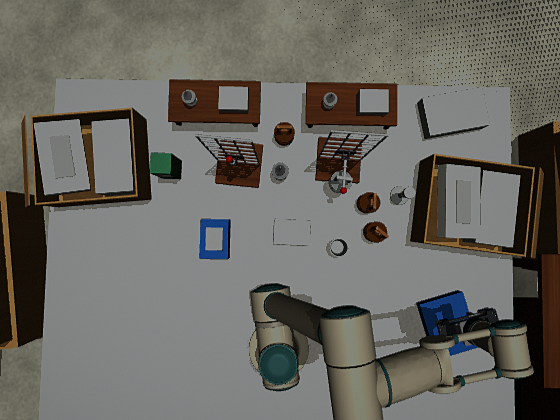

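The side picture shows the silver lantern on hook a at about (297,280), with ball a at (283,256). Hook b is folded up, with its ball at (299,118). In the top picture, the silver lantern is at (342,181), ball a at (344,190) and ball b at (229,159). Look-alikes are the brown lanterns: side (274,330), (233,346) and (340,230); top (368,201), (375,229) and (284,132). There are also silver urn-shaped pieces on the side tables at (348,120) and (405,245). The one I want is the silver lantern hanging on hook a.

```bash
cat > h.py <<'E'
from workcell import status, viewer, bot, spotter
import cv2,numpy as np
from scipy.spatial.transform import Rotation as R
def cloud(n,d):
    c=viewer.camera_params(n); v,u=np.mgrid[:d.shape[0],:d.shape[1]]
    P=np.stack([(u-c["cx"])/c["fx"]*d,(v-c["cy"])/c["fy"]*d,d],-1)
    return P@R.from_quat(c["attitude"]).as_matrix().T+c["position"]
def proj(n,p):
    c=viewer.camera_params(n); q=(np.asarray(p)-c["position"])@R.from_quat(c["attitude"]).as_matrix()
    return q[...,:2]/q[...,2:]*[c["fx"],c["fy"]]+[c["cx"],c["cy"]]
def snap(n,f=None):
    p,d=viewer.snapshot(n)
    if f: cv2.imwrite(f"pics/{f}.png",p)
    return p,d,cloud(n,d)
E
python3 - <<'E'
from h import *
for n in ("side","top"):
    p=cv2.imread(f"pics/{n}0.png"); d=np.load(f"{n}0.npy"); X=cloud(n,d); hsv=cv2.cvtColor(p,cv2.COLOR_BGR2HSV)
    pi=p.astype(int)
    red=(pi[...,2]>110)&(pi[...,1]<60)&(pi[...,0]<60)&(d>0)
    k,l,s,c=cv2.connectedComponentsWithStats(red.astype(np.uint8))
    cp=viewer.camera_params(n)["position"]
    for i in range(1,k):
        if s[i,4]>15:
            m=np.median(X[l==i],0); r=(m-cp)/np.linalg.norm(m-cp); print(n,"red",c[i].round(1),s[i,4],(m+0.0085*r).round(4))
    for nm,y in (("a",(-.30,0.02)),("b",(.02,.35))):
        Z=X[...,2]; box=(X[...,0]>.4)&(X[...,0]<.85)&(X[...,1]>y[0])&(X[...,1]<y[1])&(d>0)
        f=box&(abs(Z-.018)<.005)&(pi[...,2]-pi[...,0]>15)
        k,l,s,c=cv2.connectedComponentsWithStats(cv2.morphologyEx(f.astype(np.uint8),cv2.MORPH_CLOSE,np.ones((5,5))))
        i=1+np.argmax(s[1:,4]); f&=l==i
        print(n,nm,"foot",f.sum(),np.round(cv2.minAreaRect(X[f][:,:2].astype(np.float32)*1000),1).tolist() if 0 else cv2.minAreaRect(X[f][:,:2].astype(np.float32)*1000))
        g=box&(Z>.3)&(Z<.5)&(abs(pi[...,2]-pi[...,0])<25)
        Q=X[g][:,:2]; vx=cv2.fitLine(Q.astype(np.float32),cv2.DIST_HUBER,0,.001,.001).ravel(); print("grid",g.sum(),vx.round(3),"ang of -normal",np.degrees(np.arctan2(vx[1],vx[0])),Q.min(0).round(3),Q.max(0).round(3))
    for th in ("tower","cup","giftbox","bluebox","candlestick","greenbox"):
        pass
    L={"side":(297,283),"top":(342,181)}[n]
E
```

```text
side red [299.1 116.4] 21 [0.6394 0.1618 0.3186]
side red [282.5 254.5] 32 [ 0.5593 -0.1988  0.2125]
side a foot 2412 ((687.1073608398438, -208.54110717773438), (161.05441284179688, 158.9076385498047), 86.9368896484375)
grid 1302 [ 0.055  0.999  0.688 -0.225] ang of -normal 86.875626 [ 0.682 -0.287] [ 0.697 -0.13 ]
side b foot 1486 ((666.4636840820312, 153.43905639648438), (160.15936279296875, 157.73828125), 85.16712951660156)
grid 706 [0.084 0.996 0.667 0.139] ang of -normal 85.17613 [0.629 0.077] [0.679 0.236]
top red [228.8 158. ] 23 [0.6377 0.1591 0.3166]
top red [343.4 189.8] 16 [ 0.5557 -0.2019  0.2109]
top a foot 826 ((684.0630493164062, -208.09799194335938), (159.31597900390625, 159.04977416992188), 87.0986099243164)
grid 430 [ 0.054  0.999  0.687 -0.21 ] ang of -normal 86.902695 [ 0.68  -0.286] [ 0.695 -0.131]
top b foot 991 ((663.6168212890625, 156.701416015625), (159.0646514892578, 159.143798828125), 84.87383270263672)
grid 421 [0.086 0.996 0.666 0.157] ang of -normal 85.05174 [0.625 0.078] [0.676 0.233]
```

```bash
cat >> h.py <<'E'
def stand(s):
    yaw,o={"a":(-.054,(.686,-.2085)),"b":(-.085,(.666,.156))}[s]
    return R.from_euler("z",yaw),np.array([*o,0])
def tool(s,lean):  # tool x = stand x, y = -stand y, z down, leaned back (rad)
    S,_=stand(s); return S*R.from_matrix(np.diag([1,-1,-1.]))*R.from_euler("y",lean)
def rows(g,Rt,n,start=None,off=None):
    """one body row, to repeat n times, taking the grasp point to g with attitude Rt; start = (grasp,R) or measured"""
    off=bot.pinch_z if off is None else off
    if start is None:
        o=status.get_obs(); R0=R.from_quat(o["eef_rot"]); p0=np.array(o["ee_pos"])
    else: R0=start[1]; p0=start[0]-R0.apply([0,0,off])
    p1=np.asarray(g)-Rt.apply([0,0,off]); w=(R0.inv()*Rt).as_rotvec()/n
    A=sum(R.from_rotvec(w*k).as_matrix() for k in range(n))
    t=np.linalg.solve(A,R0.inv().apply(p1-p0))
    print(n,"x",np.round(np.r_[t,w],4).tolist()); return np.asarray(g),Rt
def inst(s,x,y,z):
    S,o=stand(s); return o+S.apply([x,y,z])
E
python3 - <<'E'
from h import *
T=tool("b",.62); b=inst("b",-.025,.002,.3165); print(b, T.as_matrix().round(2).tolist())
s=rows(b-T.apply([0,0,.10]),T,28)
rows(b+T.apply([0,0,.004]),T,6,s)
E
```

```text
[0.64126005 0.16011522 0.3165    ] [[0.81, -0.08, 0.58], [-0.07, -1.0, -0.05], [0.58, -0.0, -0.81]]
28 x [0.0177, -0.0243, -0.0011, -0.0039, 0.0219, 0.0121]
6 x [0.0, -0.0, 0.0173, 0.0, 0.0, 0.0]
```

```bash
python3 -m pendant '[0.0177,-0.0243,-0.0011,-0.0039,0.0219,0.0121,0.0,0.0177,-0.0243,-0.0011,-0.0039,0.0219,0.0121,0.0,0.0177,-0.0243,-0.0011,-0.0039,0.0219,0.0121,0.0,0.0177,-0.0243,-0.0011,-0.0039,0.0219,0.0121,0.0,0.0177,-0.0243,-0.0011,-0.0039,0.0219,0.0121,0.0,0.0177,-0.0243,-0.0011,-0.0039,0.0219,0.0121,0.0,0.0177,-0.0243,-0.0011,-0.0039,0.0219,0.0121,0.0,0.0177,-0.0243,-0.0011,-0.0039,0.0219,0.0121,0.0,0.0177,-0.0243,-0.0011,-0.0039,0.0219,0.0121,0.0,0.0177,-0.0243,-0.0011,-0.0039,0.0219,0.0121,0.0,0.0177,-0.0243,-0.0011,-0.0039,0.0219,0.0121,0.0,0.0177,-0.0243,-0.0011,-0.0039,0.0219,0.0121,0.0]'
python3 - <<'E'
from h import *
T=tool("b",.62); b=inst("b",-.025,.002,.3165); o=status.get_obs(); print(np.round(o["joint_pos"],2))
s=rows(b-T.apply([0,0,.10]),T,12);rows(b-T.apply([0,0,.10]),T,16)
E
```

```text
t: 1.6
ee_pos: [0.2982, -0.226, 0.3371]
eef_rot: [0.989, 0.059, 0.133, 0.006]
wrist_force: [0.6, 0.0, 1.2]
opening: 0.0471
grip_force: 0.0
[-1.02 -0.15  1.91  0.24  1.25  0.37]
12 x [0.0236, -0.0322, -0.0014, -0.0051, 0.0291, 0.0161]
16 x [0.0176, -0.0242, -0.001, -0.0038, 0.0218, 0.0121]
```

```bash
python3 -m pendant '[0.0236,-0.0322,-0.0014,-0.0051,0.0291,0.0161,0.0,0.0236,-0.0322,-0.0014,-0.0051,0.0291,0.0161,0.0,0.0236,-0.0322,-0.0014,-0.0051,0.0291,0.0161,0.0,0.0236,-0.0322,-0.0014,-0.0051,0.0291,0.0161,0.0,0.0236,-0.0322,-0.0014,-0.0051,0.0291,0.0161,0.0,0.0236,-0.0322,-0.0014,-0.0051,0.0291,0.0161,0.0,0.0236,-0.0322,-0.0014,-0.0051,0.0291,0.0161,0.0,0.0236,-0.0322,-0.0014,-0.0051,0.0291,0.0161,0.0,0.0236,-0.0322,-0.0014,-0.0051,0.0291,0.0161,0.0,0.0236,-0.0322,-0.0014,-0.0051,0.0291,0.0161,0.0,0.0236,-0.0322,-0.0014,-0.0051,0.0291,0.0161,0.0,0.0236,-0.0322,-0.0014,-0.0051,0.0291,0.0161,0.0]'
python3 - <<'E'
from h import *
T=tool("b",.62); b=inst("b",-.025,.002,.3165); o=status.get_obs(); print(np.round(o["joint_pos"],2))
s=rows(b-T.apply([0,0,.10]),T,4);rows(b+T.apply([0,0,.004]),T,6)
for n in ("side","top"):
    p,d,X=snap(n,n+"1"); print(n,proj(n,b))
    cv2.imwrite(f"pics/{n}1c.png",cv2.resize(p[60:260,180:400],None,fx=3,fy=3) if n=="side" else cv2.resize(p[90:230,180:380],None,fx=4,fy=4))
E
```

```text
t: 2.6
ee_pos: [0.5378, 0.1696, 0.4615]
eef_rot: [0.951, -0.04, 0.305, 0.012]
wrist_force: [-0.2, 0.1, -0.3]
opening: 0.0471
grip_force: 0.0
[ 0.29 -0.02  1.61 -0.26  0.99  2.03]
4 x [0.0001, 0.0002, 0.0, -0.0004, -0.0, 0.0003]
6 x [0.0, 0.0001, 0.0173, -0.0002, -0.0, 0.0002]
side [299.60485748 117.54872941]
top [228.57072094 156.92282349]
```

View pics/side1c.png

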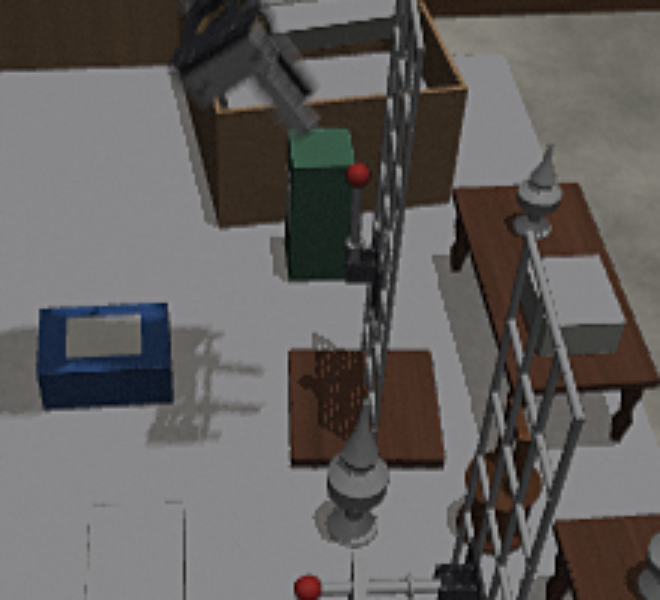

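The gripper stands leaned above and left of ball b, which is at crop (358,174), full picture (299,118). It is lined up with the ball along the finger direction, so I can advance and pinch.

```bash
python3 -m pendant '[0,0,0.0173,0,0,0,0,0,0,0.0173,0,0,0,0,0,0,0.0173,0,0,0,0,0,0,0.0173,0,0,0,0,0,0,0.0173,0,0,0,0,0,0,0.0173,0,0,0,0,0,0,0,0,0,0,0,0,0,0,0,0,0,-1,0,0,0,0,0,0,-1,0,0,0,0,0,0,-1,0,0,0,0,0,0,-1,0,0,0,0,0,0,-1]'
python3 - <<'E'
from h import *
T=tool("b",.62); S,o=stand("b"); ob=status.get_obs(); R0=R.from_quat(ob["eef_rot"])
g=np.array(ob["ee_pos"])+R0.apply([0,0,bot.pinch_z]); print("grasp in stand",S.inv().apply(g-o).round(4),np.round(ob["wrist_force"],1))
# arc of ball by angle, tool attitude kept
b0=inst("b",-.024,0,.21)
pt=lambda th: b0+S.apply([-.105*np.sin(th),0,.105*np.cos(th)])
prev=pt(0.02)
for th in np.linspace(0.02,1.60,13)[1:]:
    q=pt(th); print(np.round(T.inv().apply(q-prev),4).tolist()); prev=q
E
```

```text
t: 3.7
ee_pos: [0.5976, 0.1626, 0.3777]
eef_rot: [0.951, -0.04, 0.305, 0.012]
wrist_force: [-0.8, 0.4, 0.8]
opening: 0.0204
grip_force: 30.0
grasp in stand [-0.0231  0.0009  0.3139] [-0.8  0.4  0.8]
[-0.0119, -0.0, -0.007]
[-0.0127, -0.0, -0.0054]
[-0.0133, 0.0, -0.0037]
[-0.0137, -0.0, -0.0019]
[-0.0138, -0.0, -0.0001]
[-0.0137, 0.0, 0.0017]
[-0.0134, -0.0, 0.0035]
[-0.0128, -0.0, 0.0052]
[-0.012, 0.0, 0.0069]
[-0.011, -0.0, 0.0084]
[-0.0098, 0.0, 0.0097]
[-0.0084, -0.0, 0.0109]
```

```bash
python3 -m pendant '[-0.0119,0,-0.007,0,0,0,-1,-0.0127,0,-0.0054,0,0,0,-1,-0.0133,0,-0.0037,0,0,0,-1,-0.0137,0,-0.0019,0,0,0,-1,-0.0138,0,-0.0001,0,0,0,-1,-0.0137,0,0.0017,0,0,0,-1]'
python3 -m pendant '[-0.0134,0,0.0035,0,0,0,-1,-0.0128,0,0.0052,0,0,0,-1,-0.012,0,0.0069,0,0,0,-1,-0.011,0,0.0084,0,0,0,-1,-0.0098,0,0.0097,0,0,0,-1,-0.0084,0,0.0109,0,0,0,-1,0,0,0,0,0,0,-1]'
python3 - <<'E'
from h import *
S,o=stand("b"); ob=status.get_obs(); R0=R.from_quat(ob["eef_rot"])
g=np.array(ob["ee_pos"])+R0.apply([0,0,bot.pinch_z]); print("grasp in stand",S.inv().apply(g-o).round(4))
E
```

```text
t: 4.2
ee_pos: [0.5227, 0.1689, 0.3428]
eef_rot: [0.952, -0.04, 0.304, 0.012]
wrist_force: [13.8, 0.2, -13.0]
opening: 0.0204
grip_force: 30.0
t: 4.78
ee_pos: [0.4958, 0.1712, 0.2695]
eef_rot: [0.951, -0.039, 0.306, 0.012]
wrist_force: [-1.3, 1.8, 1.2]
opening: 0.0207
grip_force: 30.0
grasp in stand [-0.1251  0.0009  0.2059]
```

```bash
python3 -m pendant '[-0.0015,0,0.0022,0,0,0,-1,-0.0015,0,0.0022,0,0,0,-1,0,0,0,0,0,0,-1]'
python3 - <<'E'
from h import *
S,o=stand("b"); ob=status.get_obs(); R0=R.from_quat(ob["eef_rot"])
g=np.array(ob["ee_pos"])+R0.apply([0,0,bot.pinch_z]); print("grasp in stand",S.inv().apply(g-o).round(4))
# lantern measurement
for n in ("side","top"):
    p,d,X=snap(n,n+"2"); pi=p.astype(int)
    b=inst("a",-.09,0,0)
    for z0,z1 in ((.19,.235),(.135,.19),(.04,.13)):
        m=(d>0)&(np.hypot(X[...,0]-.6,X[...,1]+.205)<.06)&(X[...,2]>z0)&(X[...,2]<z1)
        Q=X[m]; print(n,z0,m.sum(),Q.min(0).round(3) if m.sum() else"",Q.max(0).round(3) if m.sum() else "")
p=cv2.imread("pics/side2.png"); c1=cv2.resize(p[225:325,240:370],None,fx=6,fy=6)
p=cv2.imread("pics/top2.png"); c2=cv2.resize(p[130:210,310:400],None,fx=6,fy=6)
cv2.imwrite("pics/c2.png",cv2.resize(np.hstack([c1[:480],c2[:480]]),(800,290)))
cv2.imwrite("pics/c2s.png",c1)
E
```

```text
t: 5.03
ee_pos: [0.4958, 0.1712, 0.2648]
eef_rot: [0.951, -0.039, 0.306, 0.012]
wrist_force: [-6.5, 2.2, 10.3]
opening: 0.0202
grip_force: 30.0
grasp in stand [-0.1252  0.0009  0.2012]
side 0.19 398 [ 0.548 -0.231  0.191] [ 0.66  -0.177  0.226]
side 0.135 531 [ 0.562 -0.238  0.135] [ 0.633 -0.169  0.19 ]
side 0.04 372 [ 0.561 -0.24   0.058] [ 0.632 -0.186  0.13 ]
top 0.19 194 [ 0.545 -0.228  0.191] [ 0.66  -0.177  0.235]
top 0.135 203 [ 0.562 -0.237  0.135] [ 0.63  -0.169  0.189]
top 0.04 50 [ 0.559 -0.235  0.053] [ 0.632 -0.169  0.13 ]
```

View pics/c2s.png

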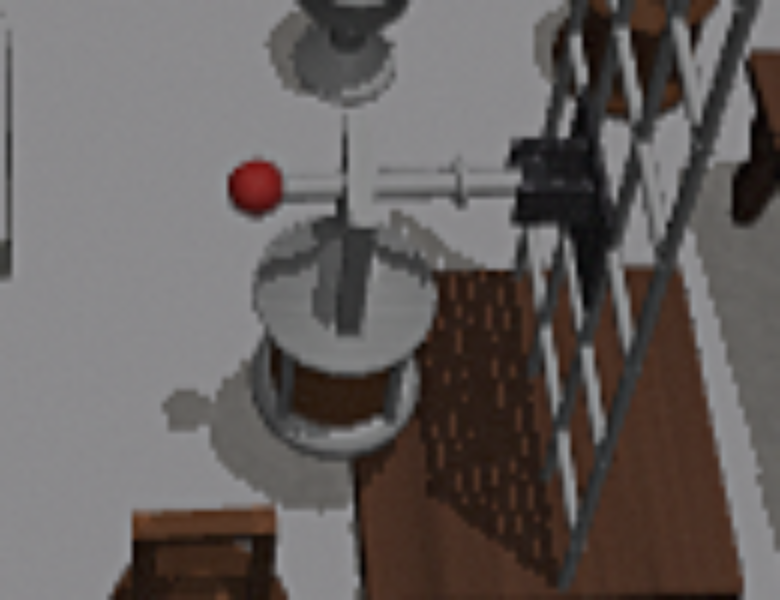

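The crop shows the silver lantern (crop (340,330), full (297,280)) hanging on hook a. The rod goes through its handle at crop (360,190), the ball is at (256,187) and the collar at (460,182). The brown ones stand apart at the bottom left. I'll release ball b, back off and work out the lantern grasp.

```bash
python3 -m pendant '[0,0,0,0,0,0,0,0,0,0,0,0,0,0,0,0,0,0,0,0,0,0,0,-0.015,0,0,0,0,0,0,-0.03,0,0,0,0,0,0,-0.03,0,0,0,0,0,0,-0.03,0,0,0,0]'
python3 - <<'E'
from h import *
Sa,oa=stand("a"); Sb,ob_=stand("b")
for n in ("side","top"):
    p,d,X=snap(n,n+"3"); pi=p.astype(int); cp=viewer.camera_params(n)["position"]
    red=(pi[...,2]>90)&(pi[...,1]<60)&(pi[...,0]<60)&(d>0)
    for c,(S,o) in (("a",(Sa,oa)),("b",(Sb,ob_))):
        L=S.inv().apply((X-o).reshape(-1,3)).reshape(X.shape)
        m=red&(abs(L[...,1])<.03)&(L[...,2]>.18)&(L[...,2]<.35)&(L[...,0]<-.01)&(L[...,0]>-.2)
        if m.sum(): 
            q=np.median(X[m],0); q=q+.0085*(q-cp)/np.linalg.norm(q-cp); print(n,"ball",c,m.sum(),S.inv().apply(q-o).round(4))
        if c=="a":
            m=(d>0)&(L[...,2]>.208)&(L[...,2]<.235)&(abs(L[...,1])>.008)&(abs(L[...,1])<.04)&(L[...,0]<-.06)&(L[...,0]>-.12)
            Q=L[m]; print(n,"bar",m.sum(),np.median(Q,0).round(4),Q.min(0).round(3),Q.max(0).round(3))
            a,bb=np.polyfit(Q[:,1],Q[:,0],1); print("slope dx/dy",a.round(3),"x at 0",bb.round(4))
            m=(d>0)&(L[...,2]>.12)&(L[...,2]<.16)&(np.hypot(L[...,0]+.09,L[...,1])<.05); print("roof",L[m].min(0).round(3),L[m].max(0).round(3))
    for th in ("tower","cup","giftbox","bluebox","candlestick","greenbox"):
        for r in spotter.regions_of(th,n)[:1]:
            print(n,th,round(r["p"],2),np.median(X[r["region"]&(d>0)],0).round(3))
E
```

```text
t: 5.72
ee_pos: [0.433, 0.1757, 0.3482]
eef_rot: [0.952, -0.04, 0.303, 0.013]
wrist_force: [0.2, -0.0, 0.1]
opening: 0.0471
grip_force: 0.0
side ball a 44 [-0.1271  0.0026  0.2115]
side bar 73 [-0.0893 -0.0144  0.2224] [-0.095 -0.027  0.208] [-0.084  0.027  0.226]
slope dx/dy 0.048 x at 0 -0.0892
roof [-0.125 -0.036  0.12 ] [-0.053  0.035  0.16 ]
side ball b 23 [-0.128   0.0034  0.2128]
side tower 0.77 [ 0.632 -0.005  0.085]
side cup 0.58 [ 0.368 -0.196  0.034]
side giftbox 0.91 [ 0.42  -0.053  0.035]
side bluebox 0.61 [0.394 0.206 0.058]
side greenbox 0.61 [0.639 0.371 0.127]
top ball a 25 [-0.1301 -0.      0.2095]
top bar 39 [-0.0913 -0.0083  0.2221] [-0.098 -0.025  0.213] [-0.085  0.027  0.231]
slope dx/dy 0.062 x at 0 -0.0917
roof [-0.128 -0.036  0.127] [-0.055  0.035  0.16 ]
top ball b 24 [-0.1305  0.001   0.2093]
top tower 0.66 [0.625 0.004 0.099]
top cup 0.67 [ 0.365 -0.211  0.011]
top giftbox 0.59 [ 0.416 -0.042  0.037]
top bluebox 0.44 [0.437 0.194 0.06 ]
top candlestick 0.82 [ 0.554 -0.426  0.017]
top greenbox 0.8 [0.634 0.391 0.166]
```

```bash
cat >> h.py <<'E'
def lant(s,yaw=-.055):
    S,_=stand(s); return S*R.from_euler("z",yaw)*R.from_matrix(np.diag([1,-1,-1.]))
E
python3 - <<'E'
from h import *
T=lant("a"); s=rows(inst("a",-.09,0,.295),T,12); s=rows(inst("a",-.09,0,.295),T,14)
E
```

```text
12 x [0.0165, 0.0302, 0.0034, -0.0006, -0.0515, 0.002]
14 x [0.0141, 0.0259, 0.0029, -0.0005, -0.0441, 0.0017]
```

```bash
python3 -m pendant '[0.0165,0.0302,0.0034,-0.0006,-0.0515,0.002,0.7,0.0165,0.0302,0.0034,-0.0006,-0.0515,0.002,0.7,0.0165,0.0302,0.0034,-0.0006,-0.0515,0.002,0.7,0.0165,0.0302,0.0034,-0.0006,-0.0515,0.002,0.7,0.0165,0.0302,0.0034,-0.0006,-0.0515,0.002,0.7,0.0165,0.0302,0.0034,-0.0006,-0.0515,0.002,0.7,0.0165,0.0302,0.0034,-0.0006,-0.0515,0.002,0.7,0.0165,0.0302,0.0034,-0.0006,-0.0515,0.002,0.7,0.0165,0.0302,0.0034,-0.0006,-0.0515,0.002,0.7,0.0165,0.0302,0.0034,-0.0006,-0.0515,0.002,0.7,0.0165,0.0302,0.0034,-0.0006,-0.0515,0.002,0.7,0.0165,0.0302,0.0034,-0.0006,-0.0515,0.002,0.7]'
python3 - <<'E'
from h import *
T=lant("a"); s=rows(inst("a",-.09,0,.295),T,2); s=rows(inst("a",-.09,0,.196),T,6); print(np.round(status.get_obs()["joint_pos"],2))
E
```

```text
t: 7.42
ee_pos: [0.5958, -0.203, 0.3745]
eef_rot: [0.998, -0.055, 0.001, 0.0]
wrist_force: [-0.1, -0.6, 0.4]
opening: 0.0799
grip_force: 0.0
2 x [0.0002, 0.0003, 0.0005, 0.0002, -0.0014, -0.0003]
6 x [0.0, 0.0001, 0.0167, 0.0001, -0.0005, -0.0001]
[-0.44  0.33  1.25  0.    1.56  1.24]
```

```bash
python3 -m pendant '[0,0,0.0167,0,0,0,0.7,0,0,0.0167,0,0,0,0.7,0,0,0.0167,0,0,0,0.7,0,0,0.0167,0,0,0,0.7,0,0,0.0167,0,0,0,0.7,0,0,0.0167,0,0,0,0.7,0,0,0,0,0,0,0.7]'
python3 -m pendant '[0,0,0,0,0,0,0,0,0,0,0,0,0,-1,0,0,0,0,0,0,-1,0,0,0,0,0,0,-1,0,0,0,0,0,0,-1]'
python3 - <<'E'
from h import *
p,d,X=snap("side"); cv2.imwrite("pics/c4.png",cv2.resize(p[190:310,230:380],None,fx=5,fy=5)); print(status.get_obs()["torque"])
E
```

```text
t: 8.0
ee_pos: [0.5942, -0.2005, 0.2703]
eef_rot: [0.999, -0.054, -0.001, -0.001]
wrist_force: [-0.2, 0.6, -1.0]
opening: 0.0797
grip_force: 0.0
t: 8.42
ee_pos: [0.5961, -0.2013, 0.2754]
eef_rot: [0.999, -0.054, 0.003, 0.001]
wrist_force: [1.0, 0.9, 1.8]
opening: 0.052
grip_force: 30.0
[-0.08300045 -0.01757828 -0.00559813]
```

View pics/c4.png

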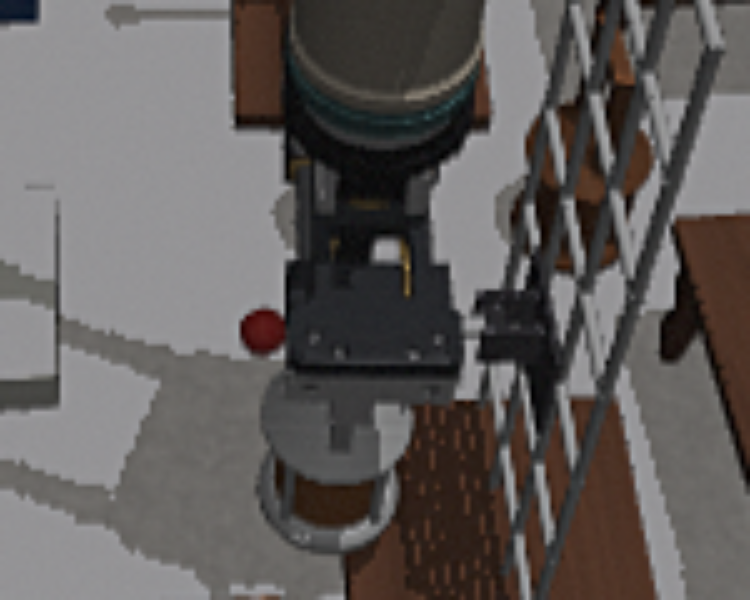

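The fingers sit on the handle's uprights with 52 mm opening, and the body is clear of ball a (265,330) and the grid. I'll lift and slide off.

```bash
python3 -m pendant '[0,0,-0.008,0,0,0,-1,0,0,-0.008,0,0,0,-1,0,0,-0.008,0,0,0,-1,0,0,0,0,0,0,-1]'
python3 - <<'E'
from h import *
o=status.get_obs(); S,oo=stand("a"); print(np.round(o["wrist_force"],2),np.round(o["torque"],3),S.inv().apply(np.array(o["ee_pos"])-oo).round(4))
p,d,X=snap("side","s5"); L=S.inv().apply((X-oo).reshape(-1,3)).reshape(X.shape)
m=(d>0)&(np.hypot(L[...,0]+.09,L[...,1])<.05)&(L[...,2]>.05)&(L[...,2]<.19); Q=L[m]; print(Q.min(0),Q.max(0))
E
```

```text
t: 8.8
ee_pos: [0.5963, -0.2012, 0.3005]
eef_rot: [0.999, -0.054, 0.004, 0.001]
wrist_force: [0.8, -0.4, -0.9]
opening: 0.0516
grip_force: 30.0
[ 0.77 -0.44 -0.9 ] [ 0.005 -0.075  0.021] [-0.09    0.0025  0.3005]
[-0.12435211 -0.03588171  0.0813251 ] [-0.05246261  0.02274237  0.18880888]
```

```bash
python3 -m pendant '[-0.014,0.0008,0,0,0,0,-1,-0.02,0.0011,0,0,0,0,-1,-0.02,0.0011,0,0,0,0,-1,-0.02,0.0011,0,0,0,0,-1,-0.02,0.0011,0,0,0,0,-1,-0.012,0.0006,0,0,0,0,-1,0,0,-0.02,0,0,0,-1,0,0,-0.03,0,0,0,-1,0,0,-0.03,0,0,0,-1,0,0,-0.03,0,0,0,-1,0,0,-0.02,0,0,0,-1]'
python3 - <<'E'
from h import *
o=status.get_obs(); print(np.round(o["wrist_force"],2),o["ee_pos"])
T=lant("b",0); R0=R.from_quat(o["eef_rot"])
# keep handle relation: grasp z 0.196 when bar underside on rod -> grasp lift
z=.2755-.0784
s=rows(inst("b",-.205,0,z+.13),T,14)
rows(inst("b",-.205,0,z+.022),T,5,s)
E
```

```text
t: 9.77
ee_pos: [0.4894, -0.1953, 0.4309]
eef_rot: [0.999, -0.054, 0.004, 0.001]
wrist_force: [0.4, 0.5, -3.0]
opening: 0.0518
grip_force: 30.0
[ 0.37  0.48 -2.97] [ 0.48938057 -0.19529454  0.43085534]
14 x [-0.0045, -0.026, 0.0018, 0.0001, -0.0006, -0.0017]
5 x [0.0, 0.0, 0.0216, 0.0, 0.0, 0.0]
```

```bash
python3 -m pendant '[-0.0025,-0.012,0.001,0,0,-0.001,-1,-0.0045,-0.022,0.0018,0,0,-0.0017,-1,-0.0045,-0.026,0.0018,0,0,-0.0017,-1,-0.0045,-0.03,0.0018,0,0,-0.002,-1,-0.0045,-0.03,0.0018,0,0,-0.002,-1,-0.0045,-0.03,0.0018,0,0,-0.002,-1,-0.0045,-0.03,0.0018,0,0,-0.002,-1,-0.0045,-0.03,0.0018,0,0,-0.002,-1,-0.0045,-0.03,0.0018,0,0,-0.002,-1,-0.0045,-0.03,0.0018,0,0,-0.002,-1,-0.0045,-0.03,0.0018,0,0,-0.002,-1,-0.0045,-0.026,0.0018,0,0,-0.002,-1]'
python3 - <<'E'
from h import *
T=lant("b",0); z=.2755-.0784
s=rows(inst("b",-.205,0,z+.13),T,4)
E
```

```text
t: 10.77
ee_pos: [0.4678, 0.137, 0.4047]
eef_rot: [0.999, -0.043, 0.001, -0.0]
wrist_force: [0.1, -0.5, -2.5]
opening: 0.052
grip_force: 30.0
4 x [-0.0023, -0.0089, -0.0002, -0.0001, -0.0004, -0.0001]
```

```bash
python3 -m pendant '[-0.0023,-0.014,0,0,0,0,-1,-0.0023,-0.012,0,0,0,0,-1,-0.0023,-0.007,0,0,0,0,-1,-0.0023,-0.003,0,0,0,0,-1,0,0,0.01,0,0,0,-1,0,0,0.022,0,0,0,-1,0,0,0.03,0,0,0,-1,0,0,0.026,0,0,0,-1,0,0,0.014,0,0,0,-1,0,0,0.006,0,0,0,-1,0,0,0,0,0,0,-1]'
python3 - <<'E'
from h import *
o=status.get_obs(); T=lant("b",0); z=.2755-.0784; print(np.round(o["wrist_force"],2))
S,oo=stand("b"); print("grasp in b",S.inv().apply(np.array(o["ee_pos"])+R.from_quat(o["eef_rot"]).apply([0,0,.0784])-oo).round(4))
s=rows(inst("b",-.205,0,z+.023),T,1); rows(inst("b",-.091,0,z+.023),T,6)
for n in ("side","top"):
    p,d,X=snap(n); L=S.inv().apply((X-oo).reshape(-1,3)).reshape(X.shape)
    m=(d>0)&(np.hypot(L[...,0]+.205,L[...,1])<.055)&(L[...,2]>.075)&(L[...,2]<.18); Q=L[m]; print(n,Q.min(0).round(3),Q.max(0).round(3))
    if n=="side": cv2.imwrite("pics/c6.png",cv2.resize(p[100:260,190:350],None,fx=3.7,fy=3.7))
E
```

```text
t: 11.68
ee_pos: [0.4628, 0.1701, 0.2966]
eef_rot: [0.999, -0.044, 0.0, 0.001]
wrist_force: [0.7, -0.1, -2.0]
opening: 0.0518
grip_force: 30.0
[ 0.66 -0.1  -1.96]
grasp in b [-0.2036 -0.0033  0.2182]
1 x [-0.0013, -0.0032, -0.002, 0.0018, -0.0006, -0.0025]
6 x [0.0188, -0.0006, -0.0003, 0.0003, -0.0001, -0.0004]
side [-0.24  -0.042  0.078] [-0.168  0.025  0.179]
top [-0.24  -0.038  0.089] [-0.188  0.004  0.164]
```

View pics/c6.png

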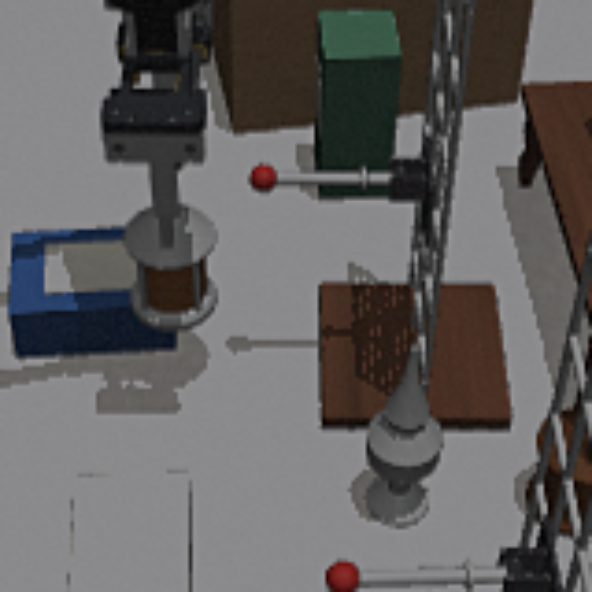

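The lantern hangs upright in the gripper at crop (170,265), in front of hook b, whose rod is level with its ball at (263,177). Next I slide it over the ball.

```bash
python3 -m pendant '[0,-0.0025,0,0,0,-0.0012,-1,0,-0.0025,-0.002,0,0,-0.0012,-1,0.01,0,0,0,0,0,-1,0.02,0,0,0,0,0,-1,0.02,0,0,0,0,0,-1,0.02,0,0,0,0,0,-1,0.02,0,0,0,0,0,-1,0.014,0,0,0,0,0,-1,0.009,0,0,0,0,0,-1,0,0,0,0,0,0,-1]'
python3 - <<'E'
from h import *
o=status.get_obs(); print(np.round(o["wrist_force"],2),np.round(o["torque"],2))
S,oo=stand("b"); print("grasp in b",S.inv().apply(np.array(o["ee_pos"])+R.from_quat(o["eef_rot"]).apply([0,0,.0784])-oo).round(4))
for n in ("side",):
    p,d,X=snap(n); L=S.inv().apply((X-oo).reshape(-1,3)).reshape(X.shape)
    m=(d>0)&(np.hypot(L[...,0]+.09,L[...,1])<.055)&(L[...,2]>.075)&(L[...,2]<.18); Q=L[m]; print(n,Q.min(0).round(3),Q.max(0).round(3))
E
```

```text
t: 12.62
ee_pos: [0.5793, 0.1663, 0.3011]
eef_rot: [0.999, -0.042, 0.003, 0.0]
wrist_force: [-0.3, 0.8, -2.6]
opening: 0.0517
grip_force: 30.0
[-0.27  0.85 -2.58] [ 0.04 -0.01  0.01]
grasp in b [-0.0867  0.0029  0.2227]
side [-0.122 -0.038  0.08 ] [-0.051  0.036  0.18 ]
```

```bash
python3 -m pendant '[0,0,0.006,0,0,0,-1,0,0,0.007,0,0,0,-1,0,0,0.006,0,0,0,-1,0,0,0.003,0,0,0,-1,0,0,0.001,0,0,0,-1,0,0,0,0,0,0,-1]'
python3 -m pendant '[0,0,0.001,0,0,0,-1,0,0,0.001,0,0,0,-1,0,0,0,0,0,0,-1,0,0,0,0,0,0,-1]'
python3 -m pendant '[0,0,0.001,0,0,0,-1,0,0,0.001,0,0,0,-1,0,0,0,0,0,0,-1,0,0,0,0,0,0,-1]'
```

```text
t: 13.17
ee_pos: [0.5764, 0.1665, 0.2777]
eef_rot: [0.999, -0.042, 0.002, 0.0]
wrist_force: [-0.1, 0.4, -3.0]
opening: 0.0518
grip_force: 30.0
t: 13.5
ee_pos: [0.5769, 0.1665, 0.2763]
eef_rot: [0.999, -0.042, 0.002, 0.0]
wrist_force: [-0.1, 0.6, -2.3]
opening: 0.0515
grip_force: 30.0
t: 13.83
ee_pos: [0.5771, 0.1665, 0.2753]
eef_rot: [0.999, -0.042, 0.003, 0.0]
wrist_force: [-1.0, -0.5, 5.5]
opening: 0.0519
grip_force: 30.0
```

Contact: the force went from -2.5 to +5.5 N. I'll ease up slightly, then open evenly and look.

```bash
python3 -m pendant '[0,0,-0.0006,0,0,0,-1,0,0,0,0,0,0,-1,0,0,0,0,0,0,0.25,0,0,0,0,0,0,0.4,0,0,0,0,0,0,0.6,0,0,0,0,0,0,0.6]'
python3 - <<'E'
from h import *
S,oo=stand("b")
for n in ("side",):
    p,d,X=snap(n); L=S.inv().apply((X-oo).reshape(-1,3)).reshape(X.shape)
    m=(d>0)&(np.hypot(L[...,0]+.09,L[...,1])<.055)&(L[...,2]>.04)&(L[...,2]<.15); Q=L[m]; print(n,Q.min(0).round(3),Q.max(0).round(3))
E
```

```text
t: 14.33
ee_pos: [0.5769, 0.1665, 0.2743]
eef_rot: [0.999, -0.042, 0.002, 0.0]
wrist_force: [0.4, -0.1, -0.5]
opening: 0.0739
grip_force: 0.0
side [-0.125 -0.039  0.059] [-0.053  0.028  0.15 ]
```

```bash
python3 -m pendant '[0,0,-0.008,0,0,0,0.6,0,0,-0.016,0,0,0,0.6,0,0,-0.025,0,0,0,0.6,0,0,-0.03,0,0,0,0.6,0,0,-0.03,0,0,0,0.6]'
python3 - <<'E'
from h import *
T=tool("a",.62); b=inst("a",-.129,.0005,.2105)
s=rows(b-T.apply([0,0,.10]),T,12); s=rows(b-T.apply([0,0,.10]),T,14)
rows(b+T.apply([0,0,.003]),T,6,s)
p,d,X=snap("side"); cv2.imwrite("pics/c7.png",cv2.resize(p[90:250,230:390],None,fx=3.7,fy=3.7))
E
```

```text
t: 14.8
ee_pos: [0.5761, 0.1665, 0.385]
eef_rot: [0.999, -0.042, 0.002, 0.0]
wrist_force: [1.0, 0.6, -0.3]
opening: 0.0747
grip_force: 0.0
12 x [-0.0085, 0.0308, 0.0, 0.0008, 0.0513, -0.0024]
14 x [-0.0073, 0.0264, 0.0, 0.0007, 0.044, -0.0021]
6 x [-0.0, -0.0, 0.0172, 0.0, 0.0, 0.0]
```

View pics/c7.png

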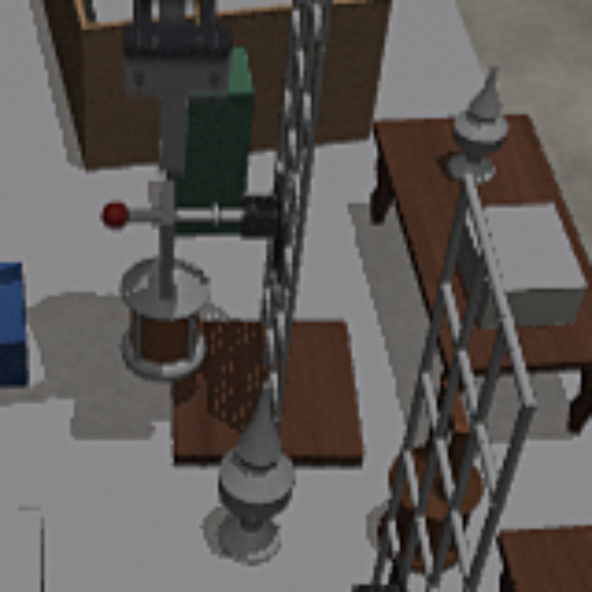

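The lantern hangs freely on hook b at crop (165,320), its handle on the rod between ball (115,215) and collar (215,212). Now to ball a.

```bash
python3 -m pendant '[-0.0085,0.0308,0,0.0008,0.0513,-0.0024,0,-0.0085,0.0308,0,0.0008,0.0513,-0.0024,0,-0.0085,0.0308,0,0.0008,0.0513,-0.0024,0,-0.0085,0.0308,0,0.0008,0.0513,-0.0024,0,-0.0085,0.0308,0,0.0008,0.0513,-0.0024,0,-0.0085,0.0308,0,0.0008,0.0513,-0.0024,0,-0.0085,0.0308,0,0.0008,0.0513,-0.0024,0,-0.0085,0.0308,0,0.0008,0.0513,-0.0024,0,-0.0085,0.0308,0,0.0008,0.0513,-0.0024,0,-0.0085,0.0308,0,0.0008,0.0513,-0.0024,0,-0.0085,0.0308,0,0.0008,0.0513,-0.0024,0,-0.0085,0.0308,0,0.0008,0.0513,-0.0024,0]'
python3 - <<'E'
from h import *
T=tool("a",.62); b=inst("a",-.129,.0005,.2105)
s=rows(b-T.apply([0,0,.10]),T,2); rows(b+T.apply([0,0,.003]),T,6)
o=status.get_obs(); print(np.round(o["joint_pos"],2))
S,oo=stand("a")
for n in ("side","top"):
    p,d,X=snap(n); pi=p.astype(int); cp=viewer.camera_params(n)["position"]
    red=(pi[...,2]>90)&(pi[...,1]<60)&(pi[...,0]<60)&(d>0); L=S.inv().apply((X-oo).reshape(-1,3)).reshape(X.shape)
    m=red&(abs(L[...,1])<.03)&(L[...,2]>.15)&(L[...,2]<.35)&(L[...,0]<-.01)&(L[...,0]>-.2)
    if m.sum(): q=np.median(X[m],0); q=q+.0085*(q-cp)/np.linalg.norm(q-cp); print(n,m.sum(),S.inv().apply(q-oo).round(4))
E
```

```text
t: 15.85
ee_pos: [0.4535, -0.1963, 0.3559]
eef_rot: [0.951, -0.025, 0.307, 0.01]
wrist_force: [0.8, -0.0, -1.0]
opening: 0.0472
grip_force: 0.0
2 x [-0.0, -0.0004, 0.0001, 0.0011, -0.0023, 0.0009]
6 x [-0.0001, -0.0002, 0.0172, 0.0004, -0.0008, 0.0003]
[-0.79 -0.09  1.93  0.53  0.88  0.58]
side 46 [-0.1277  0.0021  0.2118]
top 26 [-0.1303 -0.0014  0.2103]
```

```bash
python3 -m pendant '[0,0,0.0172,0,0,0,0,0,0,0.0172,0,0,0,0,0,0,0.0172,0,0,0,0,0,0,0.0172,0,0,0,0,0,0,0.0172,0,0,0,0,0,0,0.0172,0,0,0,0,0,0,0,0,0,0,0,0,0,0,0,0,0,-1,0,0,0,0,0,0,-1,0,0,0,0,0,0,-1,0,0,0,0,0,0,-1]'
python3 - <<'E'
from h import *
S,o=stand("a"); ob=status.get_obs(); T=R.from_quat(ob["eef_rot"])
g=np.array(ob["ee_pos"])+T.apply([0,0,bot.pinch_z]); print("grasp in a",S.inv().apply(g-o).round(4))
T=tool("a",.62); pt=lambda th: S.apply([-.105*np.sin(th),0,.105*np.cos(th)])
prev=pt(1.57)
for th in np.linspace(1.57,0,15)[1:]:
    q=pt(th); print(th.round(2),np.round(T.inv().apply(q-prev),4).tolist()); prev=q
E
```

```text
t: 16.87
ee_pos: [0.5143, -0.1985, 0.2721]
eef_rot: [0.952, -0.026, 0.306, 0.009]
wrist_force: [-0.0, -0.5, 0.0]
opening: 0.0237
grip_force: 0.0
grasp in a [-0.1263  0.0006  0.2084]
1.46 [0.0074, 0.0, -0.0092]
1.35 [0.0084, -0.0, -0.0083]
1.23 [0.0092, -0.0, -0.0073]
1.12 [0.01, -0.0, -0.0062]
1.01 [0.0106, 0.0, -0.0051]
0.9 [0.0111, 0.0, -0.0038]
0.78 [0.0115, -0.0, -0.0026]
0.67 [0.0117, 0.0, -0.0013]
0.56 [0.0118, -0.0, 0.0]
0.45 [0.0117, 0.0, 0.0014]
0.34 [0.0115, 0.0, 0.0027]
0.22 [0.0111, -0.0, 0.0039]
0.11 [0.0106, 0.0, 0.0051]
0.0 [0.0099, 0.0, 0.0063]
```

```bash
python3 -m pendant '[0,0,0,0,0,0,-1,0,0,0,0,0,0,-1]'
python3 -m pendant '[0.0074,0,-0.0092,0,0,0,-1,0.0084,0,-0.0083,0,0,0,-1,0.0092,0,-0.0073,0,0,0,-1,0.01,0,-0.0062,0,0,0,-1,0.0106,0,-0.0051,0,0,0,-1,0.0111,0,-0.0038,0,0,0,-1,0.0115,0,-0.0026,0,0,0,-1]'
python3 -m pendant '[0.0117,0,-0.0013,0,0,0,-1,0.0118,0,0,0,0,0,-1,0.0117,0,0.0014,0,0,0,-1,0.0115,0,0.0027,0,0,0,-1,0.0111,0,0.0039,0,0,0,-1,0.0106,0,0.0051,0,0,0,-1,0.0099,0,0.0063,0,0,0,-1,0,0,0,0,0,0,-1]'
python3 - <<'E'
from h import *
S,o=stand("a"); ob=status.get_obs(); T=R.from_quat(ob["eef_rot"])
g=np.array(ob["ee_pos"])+T.apply([0,0,bot.pinch_z]); print("grasp in a",S.inv().apply(g-o).round(4))
E
```

```text
t: 17.03
ee_pos: [0.5143, -0.1986, 0.2719]
eef_rot: [0.952, -0.026, 0.306, 0.009]
wrist_force: [-1.2, 0.1, 2.9]
opening: 0.0205
grip_force: 30.0
t: 17.62
ee_pos: [0.5446, -0.2002, 0.3459]
eef_rot: [0.952, -0.026, 0.305, 0.009]
wrist_force: [0.2, -0.2, -1.1]
opening: 0.0205
grip_force: 30.0
t: 18.28
ee_pos: [0.6198, -0.2043, 0.377]
eef_rot: [0.952, -0.025, 0.305, 0.009]
wrist_force: [-8.7, -0.5, 7.5]
opening: 0.0208
grip_force: 30.0
grasp in a [-0.0208  0.0006  0.3132]
```

```bash
python3 -m pendant '[0.0015,0,0,0,0,0,-1,0,0,0,0,0,0,-1,0,0,0,0,0,0,0,0,0,0,0,0,0,0,0,0,0,0,0,0,0,0,0,-0.015,0,0,0,0,0,0,-0.03,0,0,0,0,0,0,-0.03,0,0,0,0,0,0,-0.03,0,0,0,0,0,0,-0.03,0,0,0,0]'
python3 - <<'E'
from h import *
for n in ("side","top"):
    p,d,X=snap(n,n+"8"); pi=p.astype(int); cp=viewer.camera_params(n)["position"]
    red=(pi[...,2]>90)&(pi[...,1]<60)&(pi[...,0]<60)&(d>0)
    for s in "ab":
        S,oo=stand(s); L=S.inv().apply((X-oo).reshape(-1,3)).reshape(X.shape)
        m=red&(abs(L[...,1])<.03)&(L[...,2]>.18)&(L[...,2]<.35)&(L[...,0]<-.005)&(L[...,0]>-.2)
        if m.sum(): q=np.median(X[m],0); q=q+.0085*(q-cp)/np.linalg.norm(q-cp); print(n,s,m.sum(),S.inv().apply(q-oo).round(4))
    if n=="side": cv2.imwrite("pics/c8.png",cv2.resize(p[90:310,180:400],(600,600)))
E
```

```text
t: 19.12
ee_pos: [0.5415, -0.1998, 0.4868]
eef_rot: [0.952, -0.026, 0.304, 0.008]
wrist_force: [0.8, -0.9, 0.1]
opening: 0.0467
grip_force: 0.0
side a 51 [-0.0225  0.0019  0.3167]
top a 26 [-0.0251 -0.0012  0.3159]
top b 24 [-0.1307  0.0011  0.2098]
```

View pics/c8.png

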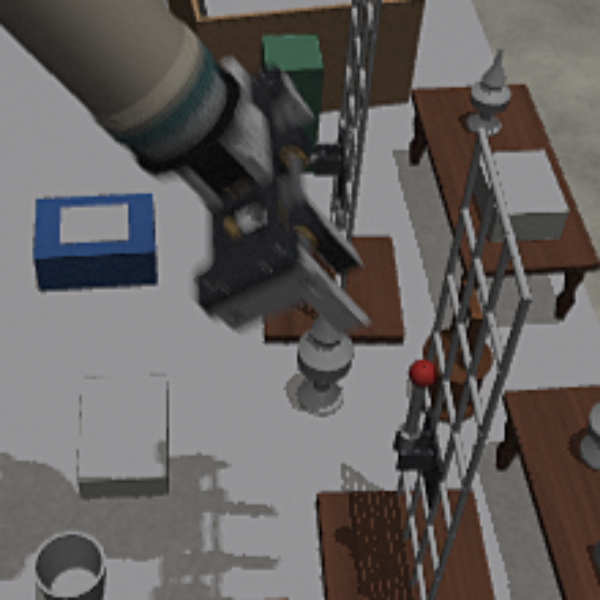

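Hook a stands folded up: ball at crop (424,373), about 24 mm in front of its grid. The arm hides hook b, so I back away and look once more.

```bash
python3 -m pendant '[0,0.0,-0.03,0,0,0,0,0,0.03,-0.025,0,0,0,0,0,0.03,-0.02,0,0,0,0,0,0.03,0,0,0,0,0,0,0.03,0,0,0,0,0,0,0.03,0,0,0,0,0,0,0.03,0,0,0,0,0,0,0,0,0,0,0,0]'
python3 - <<'E'
from h import *
S,oo=stand("b")
for n in ("side","top"):
    p,d,X=snap(n,n+"9"); L=S.inv().apply((X-oo).reshape(-1,3)).reshape(X.shape)
    m=(d>0)&(np.hypot(L[...,0]+.09,L[...,1])<.055)&(L[...,2]>.04)&(L[...,2]<.15); Q=L[m]; print(n,Q.min(0).round(3),Q.max(0).round(3)) if m.sum() else 0
    if n=="side": cv2.imwrite("pics/c9.png",cv2.resize(p[60:340,160:440],(600,600)))
E
```

```text
t: 19.88
ee_pos: [0.4889, -0.3837, 0.5433]
eef_rot: [0.952, -0.029, 0.303, 0.008]
wrist_force: [0.1, 0.0, -0.5]
opening: 0.0473
grip_force: 0.0
side [-0.122 -0.037  0.058] [-0.053  0.027  0.15 ]
top [-0.126 -0.036  0.058] [-0.055  0.038  0.15 ]
```

View pics/c9.png

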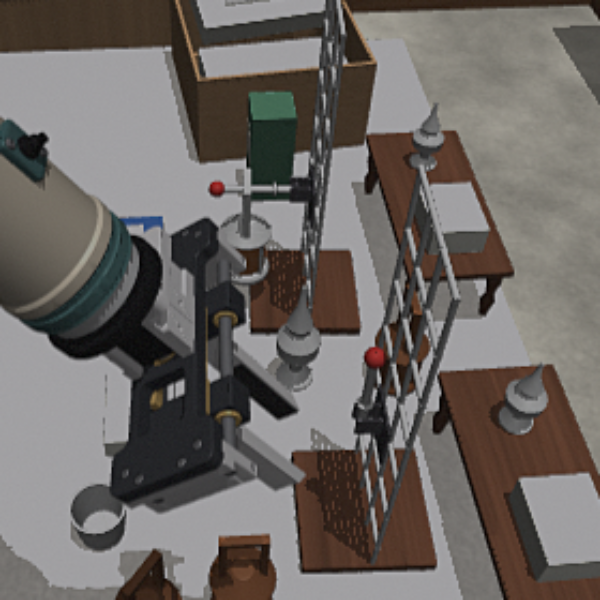

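The lantern hangs on hook b at crop (247,230), hook a is folded up with its ball at (375,357), and the robot touches nothing.

```bash
python3 -c "
from workcell import bot; print(bot.hand_in())"
```

```text
the job is handed in; nothing more can be done
None
```

The silver lantern hangs by its handle on hook b, which is fully open, hook a is folded up flat beside its grid, and I handed the job in after about 20 s of robot time with the arm touching nothing; no verdict came back.

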